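# Stroke-test two dispensing syringes and reject the sticking one

## Task

Two amber adhesive syringes stand in the aluminium rack with their plungers drawn out; one of them sticks half-way. Push each plunger down as far as it will go, then lift the syringe whose plunger stuck from the rack and put it in the red reject tray. Leave the good one standing in the rack with its plunger pushed fully home.

Things in the scene. Friction and masses are not known exactly. Their poses are not given: they have to be found in the camera images.
- syringe_a: One of two syringes that look alike, loose and upright in the rack: amber barrel 26 mm in diameter, 70 mm tall, with a 30 mm rim 3 mm thick at its mouth; white plunger ending in a round thumb disc 24 mm across, 4 mm thick. Origin: centre of the barrel's underside, 5 mm above the desk while in the rack; z up along the barrel. Either may be the sticking one, in either hole; only pushing tells
- syringe_b: The other syringe, of the same size and look, 80 g. On both, the top of the thumb disc is 102 mm above the origin with the plunger fully drawn out, 78 mm with it fully home, and 90 mm where a sticking one stops
- plunger_a (a joint): Travel of syringe_a's plunger into the barrel, m: 0 fully drawn out (at the start 0 to 0.004), 0.024 fully home on a sound syringe; a sticking one stops hard at 0.012. It slides against about 3 N of friction and stays where it is left.
- plunger_b (a joint): The same for syringe_b.
- rack: Fixed aluminium block 70 x 170 x 30 mm, origin at the centre of its underside, long along its y; two round holes 30 mm in diameter and 25 mm deep at y = -42 and +42 mm, so 45 mm of each barrel stands out of it.
- reject_tray: Fixed open square red tray, 160 x 160 mm outside, 40 mm high, walls and floor 4 mm thick; origin at the centre of its underside. (A tall blue board at the right of the robot and two tall desk fans behind and to the right of the work are fixed: keep clear of them.)
Mind the look-alikes: they are no part of the job. Leave any blue look-alike of the syringe_b alone.

How it is judged:
By the outcome, as a careful person would: the job done as asked, in the order asked, and still so for the second after the job is handed in, with the robot touching nothing.
It also fails if it takes over 53 s, if anything falls off the work surface, if the arm or the gripper's body presses on something with over 40 N, if the wrist force passes 120 N, or if a joint passes its speed limit or range.

## Robot

A 6-joint arm with a two-finger parallel gripper is mounted at the origin on the work surface; the furniture and walls round the work are solid. World frame = base frame: x ahead of the robot, y to its left, z up, the work surface at z = 0. Lengths are in mm, angles in rad, forces in N, time in s.
With the tool pointing down it reaches from about 350 to 975 mm from the base axis. Payload 7.1 kg.
Tool frame: the origin (TCP) lies midway between the tips of the shut fingers; the grasp point (between the pads) lies 19 mm behind it (ctrl.tcp_to_grasp is the distance from the TCP to the grasp point, in mm); z points along the fingers, y is the line along which they close (so a half turn about z gives the same grasp; the last joint's range is limited). The gripper opens to 88 mm and grips with 3 to 60 N. Pads are 20 mm wide; open, the fingers measure 115 mm over their backs; the gripper's body (75 mm by 178 mm) begins 61 mm behind the grasp point.
Start: joints at [-1.195, 0.423, 1.63, -0, 1.089, -0.019], TCP at [240.405, -576.897, 222.675] pointing down, gripper open.
Joint ranges: [-3, 3], [-0.9, 2.11], [0.09, 2.58], [-1.31, 4.45], [0.11, 2.69], [-2.54, 2.54]. Speed limits (rad/s): [2.39, 2.39, 3.01, 3.14, 3.14, 3.14].

## Interface

Orientations are given as a rotation vector (axis times angle).
In Python, from workcell import get_obs, cams, ticket, boxes_of, ctrl gives the robot as it stands.
- The arm moves only by the shell command python3 -m creep 'ROWS' [OPENING]. ROWS is JSON, one flat list of numbers, 4 for each row, row after row: the shift along the world's x, y, z in m, then the turn about the world's z in rad. In form: [tx, ty, tz, spin, tx, ty, tz, spin, ...]. A call has 1 to 10 rows; each row is the pose to reach, as a shift and turn from the pose commanded when the call began; what a row does not reach only later rows make up. A row lasts 1/12 s, in which the tool goes at most 41.7 mm and 7.16 degrees, less where a joint would pass 70% of its speed; a pose out of reach is approached as far as the arm can. A call with a gripper value outside its range is refused whole. OPENING is the opening, from 0 (shut) to 1 (fully open), set as the call begins (- or left out, the last holds). The fingers move at their own pace and stop on an object; the grip force is fixed at half the most. Time passes only in rows, so rows that repeat a pose let the fingers close. It gives the time, the measured TCP pose, the force, the opening and the grip force at its end, in the units of the state.
- get_obs(): the state, without advancing time (a new reading comes with each control period).
- cams.get_image(name): name is "side" or "top" or "wrist"; returns (picture, depth): 480x640x3 uint8, red, green, blue; 480x640 float32, mm along the optical axis (not along the pixel's ray), 0 where there is no reading.
- cams.get_calibration(name): a dict with "mtx" (3x3 intrinsics, pixels), "R" (3x3) and "t" (3): a world point X has camera coordinates R X + t; the wrist camera has in their place "mount" (4x4, takes a point from camera to tool coordinates, whose origin is the TCP and whose axes are the flange's). Camera axes: x right, y down, z forward; pixel columns grow to the right and rows downward; lengths in mm; the calibration is good to about 2 mm. A picture is of the moment at which its call begins: read the wrist's pose just before it. get_calibration takes no time and is no camera call.
- ticket.close_job(): hands the job in; it is judged then, once.
Trained networks look in the newest picture that a camera, given by its name, has taken for a name from the list of things; names that differ only in an ending like _2 or _b are one class to them, and where a whole thing is asked for, a point or a joint stands for the part that bears it (a point fixed in the world has none). Each returns a list of dicts, best first, with "score" (0 to 1); they miss things now and then, are a little off and sometimes report something else, mostly with a low value. They report only what shows in the picture. A call takes as long as a camera call. They do not tell look-alikes from the thing itself.
- boxes_of(camera, target): "centre" ([column, row] in pixels, amid what is visible of it).
The state is a dict: "t": time; "qpos": joint angles; "qvel": joint speeds; "joint_torque": joint torques, N m; "ee_pos": TCP position; "orientation": TCP orientation; "ft_force": force on the tool from outside, world axes, zero at the start; "moment": the same for the moment, N m; "width": finger opening in mm; "grasp_force": force on a finger pad.
Only numpy, scipy, OpenCV 4.12 (cv2) and the standard library are available. Lean on these libraries where they do the work, as an engineer would, in place of code of your own. Each camera call takes 0.05 s, during which the arm holds its last target. There are 200 camera calls.

## Working session

There is one attempt and no reset: what is moved stays moved. The work goes in short steps, Python scripts to look and compute and a shell command to move; the robot and the scene stay as the last step left them, time stands still between calls to the robot, and variables do not carry over. Pictures are saved under pics/ and viewed, at most 10 in all, crops included, and the job is handed in when it is done.

```bash
mkdir -p pics; cat > h.py <<'E'
import numpy as np, cv2
from workcell import get_obs, cams, ticket, boxes_of, ctrl
from scipy.spatial.transform import Rotation as Ro
def cal(n):
    c=cams.get_calibration(n); K=np.array(c["mtx"])
    if "mount" in c:
        o=get_obs(); T=np.eye(4); T[:3,:3]=Ro.from_rotvec(o["orientation"]).as_matrix(); T[:3,3]=o["ee_pos"]
        M=np.linalg.inv(T@np.array(c["mount"])); return K,M[:3,:3],M[:3,3]
    return K,np.array(c["R"]),np.array(c["t"])
def world(C,d):
    K,R,t=C; v,u=np.mgrid[:480,:640]
    p=np.stack([(u-K[0,2])/K[0,0]*d,(v-K[1,2])/K[1,1]*d,d],-1)
    return (p-t)@R
def save(n,im): cv2.imwrite("pics/"+n+".png",im[...,::-1])
E
python3 - <<'E'
from h import *
print(get_obs())
for n in("top","side"):
    C=cal(n); im,d=cams.get_image(n); save(n,im); np.savez(n,im=im,W=world(C,d),d=d)
    W=world(C,d)
    print(n,-C[1].T@C[2])
    for t in("syringe_a","rack","reject_tray"):
        for b in boxes_of(n,t)[:5]:
            c,r=map(int,b["centre"]); print(t,b["score"],(c,r),W[r,c].round())
E
```

```text
{'t': 0.0, 'qpos': array([-1.19497544e+00,  4.23822205e-01,  1.63068137e+00, -3.48692457e-05,
        1.08858003e+00, -1.90082510e-02]), 'qvel': array([-1.69791777e-03,  4.46647488e-04, -6.09408763e-04,  1.17806878e-03,
       -3.52629563e-04,  1.94719305e-05]), 'joint_torque': array([ 1.14014751e-03, -5.44621181e+01, -2.73660761e+01,  6.43970654e-02,
        2.27942294e-02, -1.11636950e-04]), 'ee_pos': array([ 240.21599917, -576.40106538,  221.91671578]), 'orientation': array([-3.07913490e+00, -6.15913780e-01,  4.63134276e-04]), 'ft_force': array([-0.26993451,  0.15928469, -0.76420642]), 'moment': array([-0.05205043, -0.02649812,  0.03018956]), 'grasp_force': 0.0, 'width': 87.81415398309346}
top [493.16266262  62.41015376 935.22185267]
syringe_a 0.7 (376, 260) [510. -13. 102.]
syringe_a 0.61 (317, 295) [451.  88. 102.]
syringe_a 0.58 (423, 267) [493.  62. 935.]
syringe_a 0.55 (368, 210) [596.  -1. 101.]
syringe_a 0.5 (319, 238) [548.  84. 103.]
rack 0.61 (391, 267) [499. -47.  30.]
reject_tray 0.83 (220, 241) [550. 277.   5.]
side [469.73658185 805.19340565 636.09317385]
syringe_a 0.9 (330, 216) [504.  -4.  71.]
syringe_a 0.9 (284, 222) [592.   0.  57.]
syringe_a 0.87 (338, 189) [492. -94.  75.]
syringe_a 0.79 (298, 255) [557.  90.  50.]
syringe_a 0.62 (357, 256) [452.  97.  57.]
```

View pics/top.png

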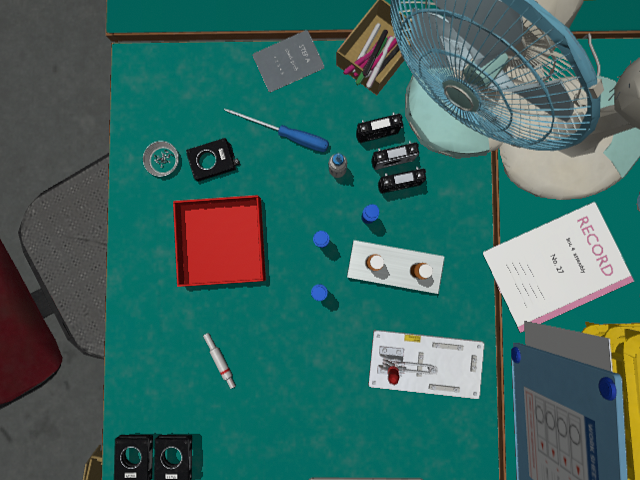

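View pics/side.png

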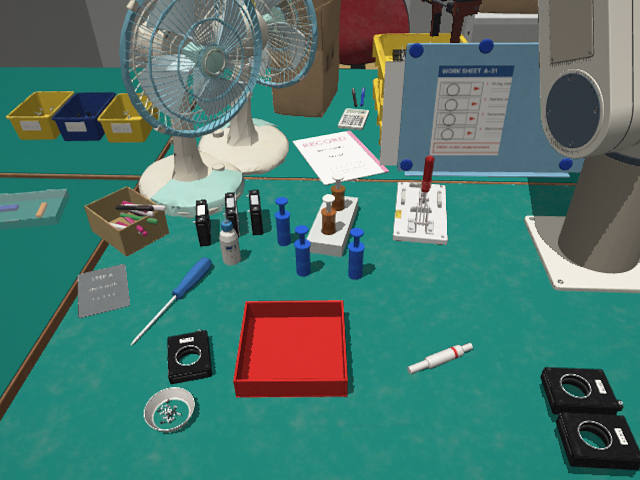

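Top picture: the amber syringes stand in the rack at (376,262) and (424,271). The look-alikes are blue, at (371,213), (321,239) and (320,292), and the red tray is at (220,241). I choose the amber pair and will check it in a crop while measuring.

```bash
python3 - <<'E'
from h import *
z=np.load("top.npz"); im,W=z["im"].astype(int),z["W"]
save("crop",cv2.resize(z["im"][180:310,300:460],None,fx=4,fy=4,interpolation=cv2.INTER_CUBIC))
for (c,r) in((376,262),(424,271)):
    s=np.s_[r-14:r+14,c-14:c+14]; w=W[s].reshape(-1,3); m=(w[:,2]>92)&(w[:,2]<115)
    p=w[m]; print(m.sum(),p.mean(0).round(1),p.min(0).round(),p.max(0).round(),np.median(p[:,2]).round(1))
m=(abs(W[...,2]-30)<5); m[:235]=0;m[300:]=0;m[:,:340]=0;m[:,450:]=0
p=W[m][:,:2].astype(np.float32); print("rack",cv2.minAreaRect(p))
R=(im[...,0]>120)&(im[...,1]<60); R[:190]=0;R[295:]=0;R[:,270:]=0
p=W[R]; p=p[p[:,2]>30]; print("tray",cv2.minAreaRect(p[:,:2].astype(np.float32)),p[:,2].max())
for n in("top","side"):
    z=np.load(n+".npz");W=z["W"];d=z["d"]
    # height map of things, coarse
    x,y,h=W[...,0],W[...,1],W[...,2]; k=d>0
    print(n)
    for xa in range(100,900,100):
        print(xa,[int(np.percentile(h[q],99)) if (q:=k&(x>=xa)&(x<xa+100)&(y>=ya)&(y<ya+75)).sum()>5 else -1 for ya in range(-675,450,75)])
E
```

```text
148 [506.7 -13.8 105.2] [497. -25. 102.] [517.  -3. 109.] 105.1
151 [491.4 -96.3 103.5] [ 481. -108.   99.] [503. -85. 107.] 103.6
rack ((499.0483093261719, -55.13805389404297), (170.2863311767578, 69.99359130859375), 79.52034759521484)
tray ((553.5238647460938, 210.33253479003906), (159.85060119628906, 287.95721435546875), 3.4858574867248535) 935.2218526746693
top
100 [-1, -1, -1, 194, -1, 206, 6, 6, 8, 9, 7, 6, 7, 55, 55]
200 [-1, -1, -1, 194, 301, 299, 30, 31, 23, 6, 6, 7, 16, 7, 7]
300 [-1, -1, 67, 195, 300, 300, 31, 73, 185, 6, 7, 6, 19, 8, 7]
400 [-1, -1, 8, 9, 9, 8, 6, 105, 104, 33, 103, 40, 41, 41, 7]
500 [-1, -1, 8, 186, 9, 8, 6, 74, 106, 101, 103, 41, 8, 42, 7]
600 [-1, 3, 43, 47, 298, 403, 456, 417, 100, 99, 7, 40, 41, 41, 17]
700 [-1, -1, 48, 207, 319, 364, 474, 477, 426, 63, 27, 20, 25, 25, 19]
800 [-1, -1, 42, 50, 32, 366, 381, 342, 366, 84, 8, 8, 7, 7, 7]
side
100 [194, -1, 335, -1, 300, 297, 6, 12, 444, 461, 426, 5, 5, 54, 54]
200 [311, 320, 338, -1, 306, 299, 30, 31, 23, 6, 5, 5, 16, 5, 5]
300 [195, 195, 194, 193, 295, 298, 32, 69, 183, 5, 5, 5, 18, 10, 5]
400 [193, 193, 192, 119, 9, 8, 5, 104, 97, 32, 102, 40, 40, 40, 5]
500 [293, 293, 331, 357, 9, 8, 5, 102, 105, 101, 102, 40, 6, 40, 5]
600 [230, 296, 346, 354, 327, 394, 409, 405, 101, 112, 5, 40, 40, 40, 16]
700 [6, 329, 335, 346, 334, 290, 399, 428, 426, 63, 26, 19, 23, 23, 17]
800 [5, 329, 319, 50, 34, 54, 364, 423, 436, 82, 6, 6, 6, 5, 5]
```

View pics/crop.png

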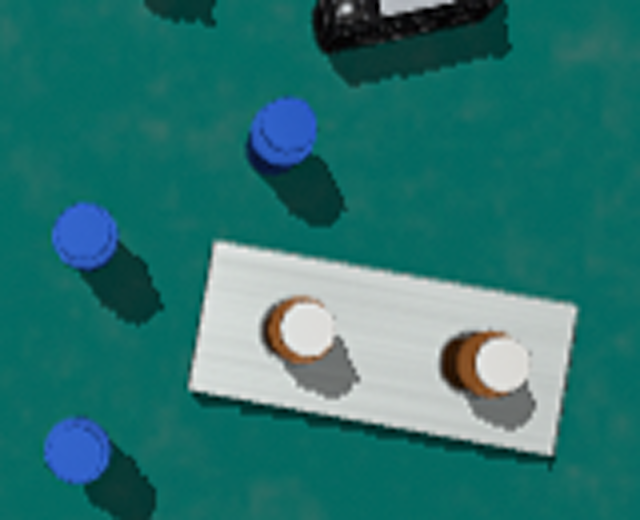

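The crop confirms two amber barrels with white discs, at crop (305,330) and (500,365), in the aluminium rack; the blue ones stand outside it. The rack's yaw is -10.5° and its holes are at (507,-14) and (491.5,-96.4). I rise straight up first to clear the board, shutting the fingers and turning.

```bash
python3 -m creep '[0,0,0.04,-0.1, 0,0,0.08,-0.2, 0,0,0.12,-0.3, 0,0,0.16,-0.4, 0,0,0.20,-0.5, 0,0,0.23,-0.58, 0,0,0.23,-0.58]' 0
python3 - <<'E'
from h import *
print(get_obs()["qpos"])
for n in("top","side"):
    z=np.load(n+".npz");W=z["W"];k=z["d"]>0;x,y,h=W[...,0],W[...,1],W[...,2]
    for a,b in((-250,-175),(-175,-100),(-100,-25),(-25,50)):
        q=k&(y>=a)&(y<b)&(h>130)&(h<600)&(x>420); print(n,a,x[q].min().round() if q.any() else None, np.percentile(x[q],2).round() if q.any() else None)
z=np.load("top.npz");W=z["W"];im=z["im"].astype(int)
R=(im[...,0]>120)&(im[...,1]<60); R[:190]=0;R[295:]=0;R[:,270:]=0;R[:,:170]=0
p=W[R&(W[...,2]<60)&(W[...,2]>30)]; print("tray",cv2.minAreaRect(p[:,:2].astype(np.float32)))
E
```

```text
t: 0.98
ee_pos: [241.2, -578.9, 460.8]
orientation: [3.117, -0.296, 0.009]
ft_force: [-0.6, -0.0, 0.5]
width: 44.8
grasp_force: 0.0
[-1.19498427e+00  2.51256039e-01  1.33993715e+00  5.14814907e-05
  1.53818199e+00  5.64923061e-01]
top -250 647.0 652.0
top -175 663.0 671.0
top -100 707.0 714.0
top -25 807.0 810.0
side -250 649.0 652.0
side -175 663.0 674.0
side -100 708.0 716.0
side -25 802.0 813.0
tray ((549.602783203125, 274.404541015625), (159.79373168945312, 159.67677307128906), 3.4395220279693604)
```

```bash
python3 -m creep '[0.0185,0.0355,0,0, 0.037,0.071,0,0, 0.0555,0.1065,0,0, 0.074,0.142,0,0, 0.0925,0.1775,0,0, 0.111,0.213,0,0, 0.1295,0.2485,0,0, 0.148,0.284,0,0, 0.1665,0.3195,0,0, 0.185,0.355,0,0]' && python3 -m creep '[0.0165,0.031,0,0, 0.033,0.062,0,0, 0.0495,0.093,-0.01,0, 0.066,0.1255,-0.03,0, 0.066,0.1255,-0.07,0, 0.066,0.1255,-0.11,0, 0.066,0.1255,-0.15,0, 0.066,0.1255,-0.19,0, 0.066,0.1255,-0.23,0, 0.066,0.1255,-0.23,0]'
```

```text
t: 1.82
ee_pos: [425.6, -219.9, 452.3]
orientation: [-3.128, 0.29, 0.0]
ft_force: [1.2, -0.6, -0.5]
width: 0.7
grasp_force: 0.0
t: 2.65
ee_pos: [486.2, -95.2, 215.7]
orientation: [-3.127, 0.289, 0.021]
ft_force: [-0.2, 0.1, -1.0]
width: 0.4
grasp_force: 0.0
```

```bash
python3 -m creep '[0,0,0,0,0,0,0,0,0,0,0,0,0,0,0,0]'; python3 - <<'E'
from h import *
o=get_obs();C=cal("wrist"); im,d=cams.get_image("wrist"); save("w1",im); W=world(C,d); np.savez("w1",im=im,W=W,d=d)
print(o["ee_pos"],o["ft_force"])
m=(W[...,2]>90)&(W[...,2]<115)&(im.min(-1)>150)
n,l,s,c=cv2.connectedComponentsWithStats(m.astype(np.uint8))
for i in range(1,n):
    if s[i,4]>60: p=W[l==i]; print(s[i,4],c[i].round(),p.mean(0).round(1),p.min(0).round(),p.max(0).round())
E
```

```text
t: 2.98
ee_pos: [493.0, -96.8, 225.2]
orientation: [3.128, -0.29, 0.007]
ft_force: [-0.5, -0.3, -0.2]
width: 0.3
grasp_force: 0.0
[492.98103794 -96.78972853 225.17581476] [-0.52311188 -0.33647357 -0.16359368]
638 [325. 235.] [493.  -98.  104.5] [ 481. -110.  101.] [504. -86. 106.]
643 [222. 236.] [508.  -15.6 105.9] [496. -27. 103.] [519.  -4. 109.]
```

View pics/w1.png

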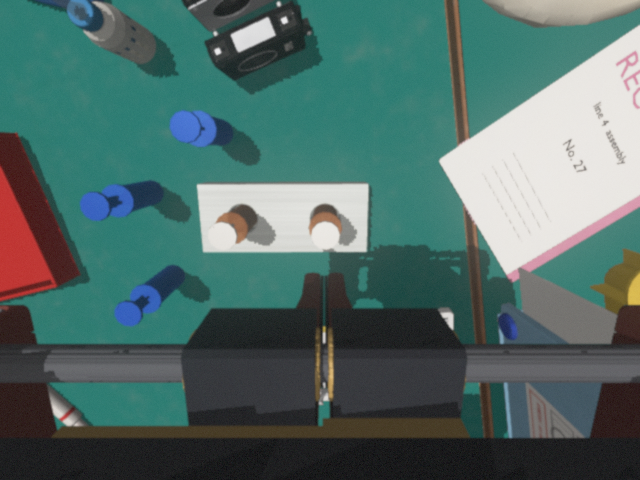

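The wrist picture shows the two white discs at (325,235) and (222,236), matching the top view within 2 mm. I press the near (right) one.

```bash
python3 -m creep '[0,0,-0.035,0, 0,0,-0.07,0, 0,0,-0.095,0, 0,0,-0.11,0, 0,0,-0.115,0, 0,0,-0.118,0, 0,0,-0.121,0, 0,0,-0.124,0, 0,0,-0.124,0, 0,0,-0.124,0]'
```

```text
t: 3.87
ee_pos: [492.1, -96.5, 99.5]
orientation: [3.128, -0.29, 0.003]
ft_force: [0.7, -0.5, 3.0]
width: 0.9
grasp_force: 1.1
```

```bash
python3 -m creep '[0,0,-0.0015,0, 0,0,-0.003,0, 0,0,-0.0045,0, 0,0,-0.006,0, 0,0,-0.006,0, 0,0,-0.006,0]'
```

```text
t: 4.37
ee_pos: [493.5, -96.8, 95.1]
orientation: [3.128, -0.291, 0.007]
ft_force: [-3.3, 0.9, 25.4]
width: -0.0
grasp_force: 13.1
```

It stops hard at z = 95 with 25 N, so the right-hand syringe sticks. Next I press the left one.

```bash
python3 -m creep '[0,0,0.02,0, 0,0,0.045,0, 0.005,0.0275,0.045,0, 0.01,0.055,0.045,0, 0.0153,0.0826,0.045,0, 0.0153,0.0826,0.045,0, 0.0153,0.0826,0.03,0, 0.0153,0.0826,0.018,0, 0.0153,0.0826,0.014,0, 0.0153,0.0826,0.01,0]' && python3 -m creep '[0,0,-0.003,0,0,0,-0.006,0,0,0,-0.009,0,0,0,-0.012,0,0,0,-0.014,0,0,0,-0.016,0,0,0,-0.016,0,0,0,-0.016,0]'
```

```text
t: 5.2
ee_pos: [506.3, -14.1, 102.1]
orientation: [3.128, -0.291, -0.002]
ft_force: [-0.9, 1.0, 3.6]
width: 0.4
grasp_force: 1.7
t: 5.87
ee_pos: [506.6, -13.8, 86.5]
orientation: [3.128, -0.29, -0.0]
ft_force: [-0.6, -0.3, 0.6]
width: 0.3
grasp_force: 0.0
```

```bash
python3 -m creep '[0,0,-0.0015,0, 0,0,-0.003,0, 0,0,-0.0045,0, 0,0,-0.006,0, 0,0,-0.0065,0, 0,0,-0.0065,0, 0,0,-0.0065,0]'
```

```text
t: 6.45
ee_pos: [508.9, -13.8, 83.2]
orientation: [-3.128, 0.291, -0.007]
ft_force: [-4.5, 0.7, 33.1]
width: 0.3
grasp_force: 16.6
```

The good one is home (z 83, 33 N). Now I go back over the stuck one with the fingers opened part-way, and look.

```bash
python3 -m creep '[0,0,0.02,0, 0,0,0.06,0, -0.005,-0.0275,0.075,0, -0.01,-0.055,0.075,0, -0.0153,-0.0826,0.075,0, -0.0153,-0.0826,0.075,0, -0.0153,-0.0826,0.075,0, -0.0153,-0.0826,0.075,0, -0.0153,-0.0826,0.075,0]' 0.65; python3 - <<'E'
from h import *
o=get_obs();C=cal("wrist"); im,d=cams.get_image("wrist"); save("w2",im); W=world(C,d)
print(o["ee_pos"],o["width"])
m=(W[...,2]>65)&(W[...,2]<115)&(im.min(-1)>150)
n,l,s,c=cv2.connectedComponentsWithStats(m.astype(np.uint8))
for i in range(1,n):
    if s[i,4]>60: p=W[l==i]; print(s[i,4],c[i].round(),p.mean(0).round(1),p.min(0).round(),p.max(0).round())
E
```

```text
t: 7.2
ee_pos: [491.4, -95.6, 154.9]
orientation: [-3.128, 0.289, 0.001]
ft_force: [-0.1, -0.5, 1.0]
width: 55.6
grasp_force: 0.0
[491.38819831 -95.64897981 154.87023903] 55.60988618082617
914 [203. 249.] [508.5 -15.5  83.9] [494. -27.  75.] [520.  -1.  86.]
597 [327. 248.] [497.  -98.8  95.8] [ 488. -110.   77.] [504. -87.  98.]
```

View pics/w2.png

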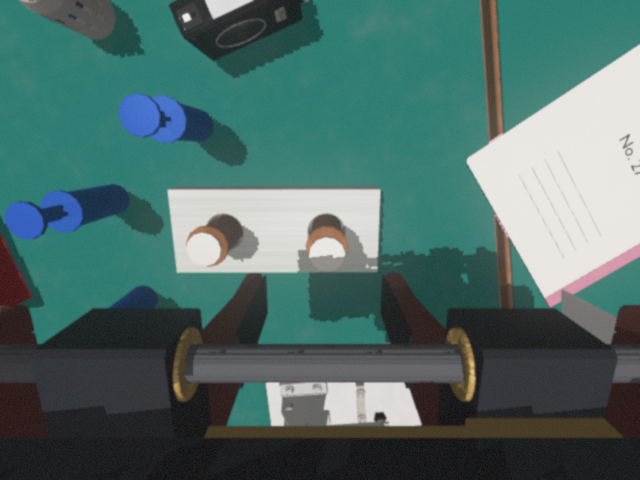

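The heights confirm it: the left disc (203,249) is at 84 mm (home), the right disc (327,248) at 96 mm (stuck), and it sits between the open fingers. I descend and grip.

```bash
python3 -m creep '[0,-0.001,-0.035,0, 0.0005,-0.001,-0.07,0, 0.0005,-0.001,-0.095,0, 0.0005,-0.001,-0.11,0, 0.0005,-0.001,-0.118,0, 0.0005,-0.001,-0.118,0, 0.0005,-0.001,-0.118,0]' && python3 -m creep '[0,0,0,0,0,0,0,0,0,0,0,0,0,0,0,0,0,0,0,0,0,0,0,0]' 0.15
```

```text
t: 7.83
ee_pos: [492.1, -96.9, 37.2]
orientation: [-3.128, 0.289, 0.001]
ft_force: [0.3, 0.5, 0.3]
width: 57.1
grasp_force: 0.0
t: 8.33
ee_pos: [492.4, -97.6, 37.8]
orientation: [3.128, -0.291, 0.002]
ft_force: [0.6, -0.1, 5.9]
width: 28.1
grasp_force: 30.0
```

```bash
python3 -m creep '[0,0,0,0, 0,0,0.01,0, 0,0,0.02,0, 0,0,0.035,0, 0,0,0.06,0, 0,0,0.09,0, 0,0,0.12,0, 0,0,0.15,0, 0,0,0.15,0, 0,0,0.15,0]' 0; python3 - <<'E'
from h import *
im,d=cams.get_image("side"); save("s2",cv2.resize(im[120:300,240:460],None,fx=3,fy=3))
E
```

```text
t: 9.17
ee_pos: [492.9, -97.6, 189.4]
orientation: [3.128, -0.29, 0.007]
ft_force: [0.3, 0.2, -2.0]
width: 27.8
grasp_force: 30.0
```

View pics/s2.png

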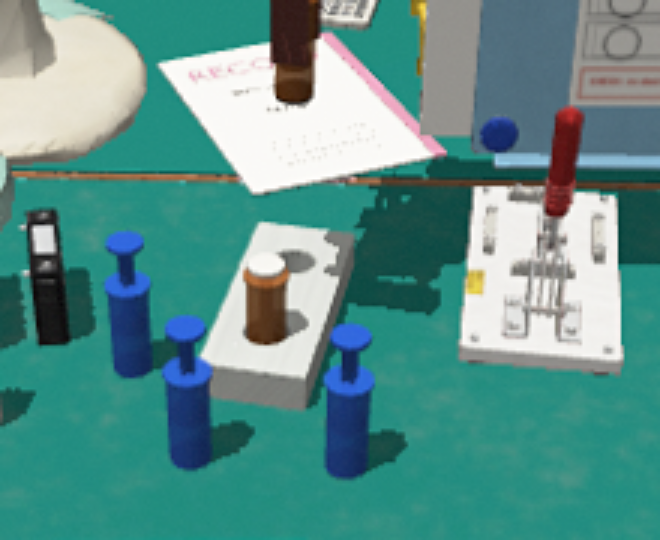

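The stuck syringe is held (crop (293,80)); the good one stands in the rack at (265,300). I carry it to the tray at (550,274).

```bash
python3 -m creep '[0.004,0.02,0,0, 0.01,0.06,0,0, 0.016,0.1,0,0, 0.022,0.14,0,0, 0.028,0.18,0,0, 0.034,0.22,0,0, 0.04,0.26,0,0, 0.046,0.3,0,0, 0.052,0.335,0,0, 0.056,0.36,0,0]' && python3 -m creep '[0.002,0.012,0,0, 0.002,0.012,0,0, 0.002,0.012,-0.03,0, 0.002,0.012,-0.065,0, 0.002,0.012,-0.095,0, 0.002,0.012,-0.115,0, 0.002,0.012,-0.13,0, 0.002,0.012,-0.138,0, 0.002,0.012,-0.143,0, 0.002,0.012,-0.143,0]'
```

```text
t: 10.05
ee_pos: [546.8, 265.3, 185.1]
orientation: [3.127, -0.288, -0.004]
ft_force: [0.6, -0.5, -1.0]
width: 27.6
grasp_force: 30.0
t: 10.88
ee_pos: [549.3, 273.3, 43.3]
orientation: [3.127, -0.292, -0.003]
ft_force: [-0.1, -0.1, 0.6]
width: 27.8
grasp_force: 30.0
```

```bash
python3 -m creep '[0,0,-0.002,0,0,0,-0.004,0,0,0,-0.0055,0,0,0,-0.0055,0,0,0,-0.0055,0,0,0,-0.0055,0]'
```

```text
t: 11.38
ee_pos: [550.1, 274.8, 39.0]
orientation: [-3.128, 0.29, -0.001]
ft_force: [-1.2, -0.5, -0.3]
width: 28.4
grasp_force: 30.0
```

```bash
python3 -m creep '[0,0,-0.001,0,0,0,-0.002,0,0,0,-0.002,0,0,0,-0.002,0]'
```

```text
t: 11.72
ee_pos: [550.1, 274.7, 36.8]
orientation: [-3.128, 0.29, -0.001]
ft_force: [0.3, -0.3, 1.5]
width: 28.4
grasp_force: 30.0
```

Near contact; I release, then rise.

```bash
python3 -m creep '[0,0,0,0,0,0,0,0,0,0,0,0,0,0,0,0,0,0,0,0,0,0,0,0,0,0,0,0,0,0,0,0]' 0.7 && python3 -m creep '[0,0,0.01,0,0,0,0.03,0,0,0,0.06,0,0,0,0.1,0,0,0,0.14,0,0,0,0.18,0,-0.04,0,0.2,0,-0.08,0,0.2,0,-0.12,0,0.2,0]' && python3 - <<'E'
from h import *
im,d=cams.get_image("side"); save("s3",cv2.resize(im[140:420,200:460],None,fx=2,fy=2))
E
```

```text
t: 12.38
ee_pos: [549.9, 274.6, 36.7]
orientation: [-3.128, 0.29, -0.0]
ft_force: [-1.0, -0.2, 0.4]
width: 61.5
grasp_force: 0.0
t: 13.13
ee_pos: [429.7, 274.9, 239.2]
orientation: [-3.125, 0.292, -0.006]
ft_force: [0.2, 0.7, -0.5]
width: 61.1
grasp_force: 0.0
```

View pics/s3.png

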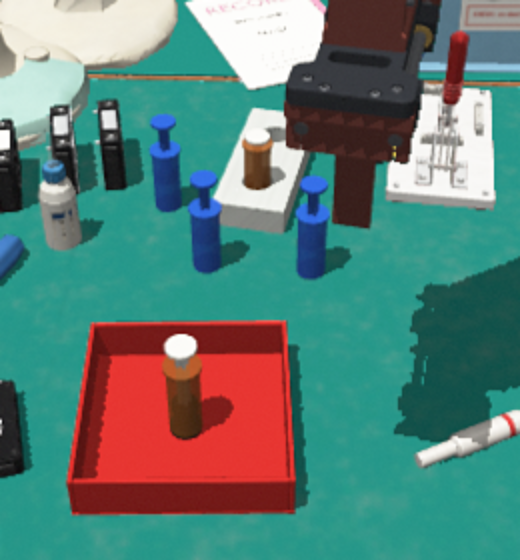

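The stuck syringe stands in the tray at crop (182,390), the good one is in the rack at (257,160) with its plunger home, and the robot is clear.

```bash
python3 -m creep '[0,0,0,0,0,0,0,0,0,0,0,0]' >/dev/null; python3 -c "
from workcell import ticket; print(ticket.close_job())"
```

```text
the job is handed in; nothing more can be done
None
```

Job handed in at about 13.4 s: the stuck syringe (right-hand hole, stopped half-way) stands in the red reject tray, and the good one stands in the rack with its plunger pushed fully home.

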